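Load a slate slip into the holing jig

TASK

Get the slate holing jig ready to punch: lift the hammer head out from behind the gate and lay it in the wooden tray, then lay the whole rectangular slate (not the broken shard) flat on the bench and slide it lengthwise under the jig's keeper until it is fully home against the back stop. Push it home by hand, never with the gate, and only then swing the gate shut behind it. Leave everything else on the bench where it lies.

Things in the scene. Friction and masses are not known exactly. Their poses are not given: they have to be found in the camera images.
- jig: The wooden holing jig, screwed to the bench. Origin: on the bench surface, middle of the mouth of its slate pocket. x points into the pocket (roughly to the robot's right), z up. The pocket runs on the bench surface from x = 0 to the back stop at x = +90 mm, 71 mm wide, 17 mm high, open only at the mouth, where two irons 22 mm high flare out to y = +-52 mm at x = -18 mm.
- jig_keeper (a point): Middle of the top of the keeper, the pale block that roofs the pocket: 105 x 132 mm, from z = 17 to 41 mm, jig x 0 to +105 mm; two steel punch guides on top.
- jig_rail (a point): Middle of the top of the dark tool rail that crosses in front of the mouth: jig x -52 to -8, y -130 to +130, z 110 to 130 mm, four fixed tools standing in it up to z = 170 mm, posts 26 mm square at jig x = -30, y = +-108 mm. The body of a vertical gripper cannot come over the end of the slate here: lean the tool back some 40 degrees so that its fingers reach in under the rail.
- jig_stop (a point): Top of the gate stop, a low block 20 x 22 mm, 25 mm high, at jig x = -66, y = -75 mm. The gate's hanging post, 30 mm square and 75 mm high, stands at jig x = -86, y = +145 mm.
- jig_home (a point): Where the middle of the slate (point slate_mid) is when the slate is fully home: jig frame x = +10, y = 0, z = 6 mm, axes as the jig's. The slate then sticks out of the mouth by 70 mm.
- gate (a joint): Small wooden picket gate before the jig. 0 rad: shut, along jig -y from its hinge and against its stop, inner face at jig x = -76 mm (6 mm behind the tail of a slate that is home). It grows as the free end swings out to jig -x: 1.57 rad points along jig -x, end of travel 1.7. It starts ajar and stays where it is left (0.12 N m to turn). Below 1.35 rad it is in the way of a gripper at the pocket.
- gate_hinge (a point): On the gate's upright hinge axis (jig x = -86, y = +125 mm), at the height of its top edge, z = 63 mm. The gate is 20 mm thick and runs from 5 to 210 mm from this axis, z 3 to 63 mm.
- gate_end (a point): Middle of the gate's free end, at its top edge, 210 mm from the hinge.
- slate: The whole slate: a plain rectangular slip of grey slate 160 x 64 x 12 mm, about 0.32 kg, lying flat on the bench. Origin: centre of its underside; x along its length, z up. Both ends are alike.
- slate_mid (a point): Centre of the slate, 6 mm above its underside.
- hammer: Black steel slate hammer head without handle, 150 mm long, about 0.45 kg, lying behind the gate in front of the jig. Origin: underside of its middle block (38 x 28 mm, 26 mm high, flat sides, dark eye on top); x points to the pick's point at +94 mm, the round poll (26 mm diameter) ends at x = -56 mm; z up. Grip it across the block (28 mm, along y).
- hammer_eye (a point): Middle of the hammer head's block, 13 mm above its underside.
- hammer_tip (a point): Point of the hammer head's pick, 94 mm from the eye.
- hammer_poll (a point): Face of the hammer head's poll, 56 mm from the eye on the other side.
- tray: Open pale wooden tray fixed on the bench, 240 (x) x 140 (y) x 35 mm high, walls and floor 6 mm. Origin: centre of its underside.
- shard: Broken slate offcut with ragged ends, about 110 x 62 x 9 mm, lying flat. Not wanted. Origin: on its underside near the middle.
- punch: Steel punch, 14 mm square stock tapering to a point, 125 mm long, lying flat along its x. Origin: underside, near the middle.
- hook0: Copper slate hook of 5 mm wire, about 95 x 25 mm, lying flat along its x.
- hook1: Another copper slate hook, the same.
- hook2: Another copper slate hook, the same.
- hook3: Another copper slate hook, the same.
- tin: Open tin for nails, 76 mm across, 50 mm high. Origin: centre of its underside.
- mallet: Wooden mallet lying on its side: head 60 x 110 x 70 mm high centred at x = +100 mm, round handle 25 mm thick from x = +70 to -120 mm, its axis 35 mm up. Origin: on the bench below the handle.

How it is judged (in metres and radians):
On the way:
1. the slate is fully home under the keeper while the gate is still open (more than 0.35 rad) (x of slate_mid in the frame of jig_home between -0.005 and 0.005 m and y of slate_mid in the frame of jig_home between -0.006 and 0.006 m and z of slate_mid in the frame of jig_home between -0.004 and 0.004 m and angle between the x axis of slate and the x axis of jig, either way round below 0.1 rad and angle between the z axis of slate and the z axis of jig, either way round below 0.06 rad and value of joint gate above 0.35 rad), for 0.2 s.
At the end, for the whole second after the job is handed in: The slate lies flat under the keeper, within 5 mm of fully home, 6 mm of the pocket's middle line and 0.1 rad of its direction; the gate is shut to within 0.06 rad; the whole hammer head lies inside the tray; slate, hammer head and gate are at rest (x of slate_mid in the frame of jig_home between -0.005 and 0.005 m and y of slate_mid in the frame of jig_home between -0.006 and 0.006 m and z of slate_mid in the frame of jig_home between -0.004 and 0.004 m and angle between the x axis of slate and the x axis of jig, either way round below 0.1 rad and angle between the z axis of slate and the z axis of jig, either way round below 0.06 rad and x of hammer_eye in the frame of tray between -0.114 and 0.114 m and y of hammer_eye in the frame of tray between -0.064 and 0.064 m and height (world z) of each of hammer_eye, hammer_tip, hammer_poll below 0.035 m and x of hammer_tip in the frame of tray between -0.114 and 0.114 m and y of hammer_tip in the frame of tray between -0.064 and 0.064 m and x of hammer_poll in the frame of tray between -0.114 and 0.114 m and y of hammer_poll in the frame of tray between -0.064 and 0.064 m and value of joint gate below 0.06 rad and linear speed of each of slate, hammer below 0.02 m/s and velocity of joint gate below 0.1 rad/s); the robot touches nothing.
It fails at once if the slate shard or the punch is shifted more than 25 mm (distance of any of shard, punch from where it was at the start of the episode above 0.025 m).
It fails at once if a copper hook is shifted more than 25 mm (distance of any of hook0, hook1, hook2, hook3 from where it was at the start of the episode above 0.025 m).
It fails at once if the nail tin or the mallet is shifted more than 25 mm (distance of any of tin, mallet from where it was at the start of the episode above 0.025 m).
It fails at once if the gate is pushed against the slate lying on the bench with more than 5 N (it is not a ram) (contact force between gate and slate above 5 N and height (world z) of slate_mid below 0.015 m).
It also fails if it takes over 72 s, if anything falls off the work surface, if the arm or the gripper's body presses on something with over 40 N, if the wrist force passes 120 N, or if a joint passes its speed limit or range.

ROBOT

A 7-joint arm with a two-finger parallel gripper is mounted at the origin on the work surface. World frame = base frame: x ahead of the robot, y to its left, z up, the work surface at z = 0. Lengths are in m, angles in degrees, forces in N, time in s.
With the tool pointing down it reaches from about 0.425 to 0.875 m from the base axis. Payload 4.7 kg.
Tool frame: the origin (TCP) lies midway between the tips of the shut fingers; the grasp point (between the pads) lies 19 mm behind it; z points along the fingers, y is the line along which they close (so a half turn about z gives the same grasp; the last joint's range is limited). The gripper opens to 87 mm and grips with 3 to 60 N. Pads are 19 mm wide; open, the fingers measure 117 mm over their backs; the gripper's body (75 mm by 190 mm) begins 51 mm behind the grasp point.
Start: joints at [67.729, 18.392, -4.016, 83.108, 1.295, 78.541, -3.26], TCP at [0.255, -0.598, 0.188] pointing down, gripper open.
Joint ranges: [-163.93, 163.93], [-17.29, 119.83], [-79.2, 71.16], [3.27, 140.29], [-89.18, 269.18], [5.43, 117.66], [-154.24, 154.24]. Speed limits (degrees/s): [147.25, 147.25, 180, 180, 180, 180, 180].

INTERFACE

Orientations are given as a 3x3 rotation matrix whose columns are the frame's x, y, z axes.
In Python, from plant import monitor, viewer, job_done gives the robot as it stands.
- The arm moves only by the shell command python3 -m creep 'ROWS'. ROWS is text: rows parted by semicolons, each of 7 numbers parted by spaces: the turn, a rotation vector about the world's x, y, z in units of 5 degrees (1.0 is 5 degrees), then the shift along the world's x, y, z in units of 40 mm (1.0 is 40 mm), then the closure, from 0 (fully open) to 1 (shut). In form: wx wy wz tx ty tz hand; .... A call has 1 to 12 rows; each row shifts and turns the commanded pose from where the row before left it; what a row does not reach is not made up. A row lasts 1/12 s, in which the tool goes at most 41.7 mm and 7.16 degrees, less where a joint would pass 70% of its speed; a pose out of reach is approached as far as the arm can. A call is refused whole if a number of a shift passes 1 or a number of a turn 1, either way. A call with a gripper value outside its range is refused whole. The fingers move at their own pace and stop on an object; the grip force is fixed at half the most. Time passes only in rows, so rows that do not move let the fingers close. It gives the time, the measured TCP pose, the force, the opening and the grip force at its end, in the units of the state.
- monitor.sense(): the state, without advancing time (a new reading comes with each control period).
- viewer.snapshot(name): name is "side" or "top" or "wrist"; returns a dict with "frame" (420x560x3 uint8, blue, green, red), "fx", "fy", "cx", "cy" (pixels), "distortion" ([k1, k2, p1, p2, k3] as OpenCV has them; the pictures are not rectified), "R" (3x3) and "t" (3): a world point X has camera coordinates R X + t. Camera axes: x right, y down, z forward; pixel columns grow to the right and rows downward; lengths in m; the calibration is good to about 2 mm. A picture is of the moment at which its call begins. There is no depth.
- job_done(): hands the job in; it is judged then, once.
The state is a dict: "time_s": time; "joint_pos": joint angles; "qd": joint speeds; "joint_efforts": joint torques, N m; "tool_pos": TCP position; "eef_rot": TCP orientation; "ft_force": force on the tool from outside, world axes, zero at the start; "moment": the same for the moment, N m; "width": opening from 0.0 (shut) to 1.0 (fully open); "finger_force": force on a finger pad.
Only numpy, scipy, OpenCV 4.12 (cv2) and the standard library are available. Lean on these libraries where they do the work, as an engineer would, in place of code of your own. Each camera call takes 0.05 s, during which the arm holds its last target. There are 200 camera calls.

## Working session

There is one attempt and no reset: what is moved stays moved. The work goes in short steps, Python scripts to look and compute and a shell command to move; the robot and the scene stay as the last step left them, time stands still between calls to the robot, and variables do not carry over. Pictures are saved under pics/ and viewed, at most 10 in all, crops included, and the job is handed in when it is done.

```bash
ls; mkdir -p pics; python3 - <<'E'
from plant import monitor, viewer
import cv2,pickle
for n in ("top","side"):
    s=viewer.snapshot(n); cv2.imwrite(f"pics/{n}0.png",cv2.resize(s["frame"],(784,588),interpolation=cv2.INTER_CUBIC)); pickle.dump(s,open(f"{n}0.pkl","wb"))
    print(n,s["fx"],s["cx"],s["cy"],s["distortion"],s["R"],s["t"])
st=monitor.sense();print(st["time_s"],st["tool_pos"],st["eef_rot"],st["width"])
E
```

```text
pics
top 542.8996139574034 276.32490100386195 213.17743192695025 [-0.14541477  0.          0.          0.          0.        ] [[ 0.0230195  -0.99954235 -0.01962609]
 [-0.9862115  -0.01948569 -0.16433862]
 [ 0.16388098  0.02313847 -0.98620872]] [0.01083561 0.55528409 1.310893  ]
side 433.76848052847754 274.65864536214565 212.43666088362087 [-0.07832859  0.          0.          0.          0.        ] [[-0.85236263 -0.52252394  0.02113477]
 [-0.3110194   0.47402911 -0.82374956]
 [ 0.42041037 -0.70870667 -0.56655978]] [0.48318747 0.28119096 0.91969677]
0.1 [ 0.25452058 -0.59748656  0.18689525] [[ 9.19948613e-01  3.92038188e-01 -7.79714022e-04]
 [ 3.92038945e-01 -9.19947365e-01  1.52039698e-03]
 [-1.21242184e-04 -1.70436535e-03 -9.99998540e-01]] 1.0013080277140758
```

View pics/top0.png

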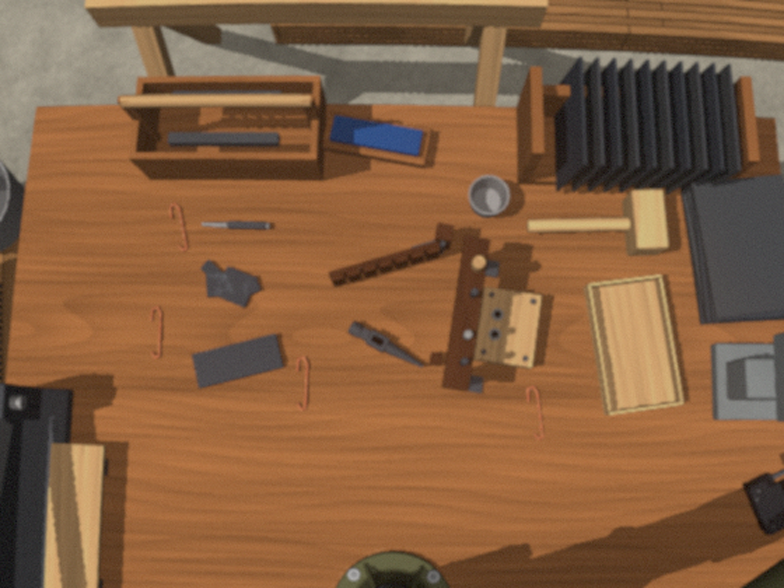

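View pics/side0.png

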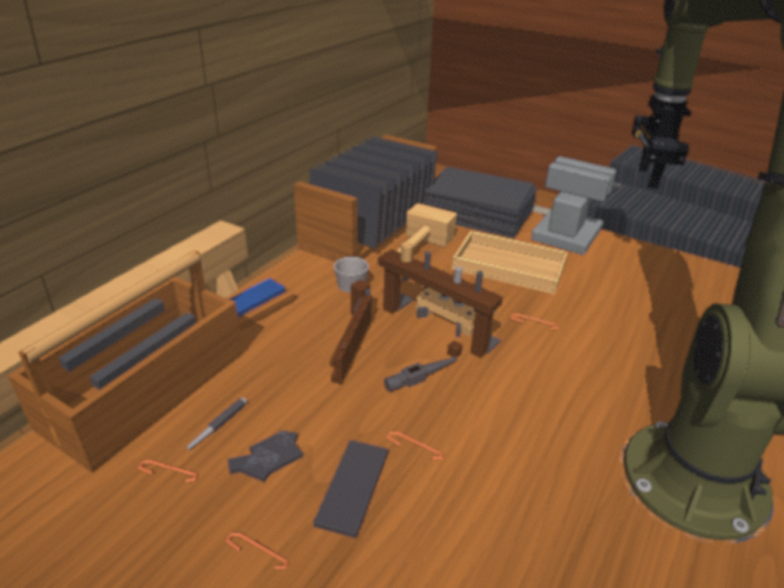

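Top view (784-wide): slate near (240,361), shard (232,284), hammer from poll (352,328) to tip (425,364), gate from (445,243) to (333,278), and jig keeper around (510,328). The tray is at (636,345). The hook at (303,382) lies close to the slate. In the side view the gate stop is at (455,348), beside the hammer tip.

```bash
cat > h.py <<'E'
import numpy as np,cv2,pickle
def ray(s,u,v):
    K=np.array([[s["fx"],0,s["cx"]],[0,s["fy"],s["cy"]],[0,0,1]])
    p=cv2.undistortPoints(np.array([[[u,v]]],float),K,np.array(s["distortion"]))[0,0]
    R=np.array(s["R"]);t=np.array(s["t"])
    return -R.T@t, R.T@np.array([p[0],p[1],1])
def px(s,u,v,z):
    o,d=ray(s,u,v); return o+d*(z-o[2])/d[2]
def proj(s,X):
    K=np.array([[s["fx"],0,s["cx"]],[0,s["fy"],s["cy"]],[0,0,1]])
    return cv2.projectPoints(np.array(X,float).reshape(-1,1,3),cv2.Rodrigues(np.array(s["R"]))[0],np.array(s["t"]),K,np.array(s["distortion"]))[0][:,0]
E
python3 - <<'E'
from h import *
s=pickle.load(open("top0.pkl","rb"));f=s["frame"]
cv2.imwrite("pics/crop1.png",cv2.resize(f[155:300,225:400],None,fx=4,fy=4,interpolation=cv2.INTER_CUBIC))
# slate segmentation
c=f[230:285,130:210].astype(int); m=((c[:,:,2]-c[:,:,0])<25).astype(np.uint8)
n,l,st,ce=cv2.connectedComponentsWithStats(m); i=1+np.argmax(st[1:,4]); print(st[i])
ct=max(cv2.findContours((l==i).astype(np.uint8),cv2.RETR_EXTERNAL,cv2.CHAIN_APPROX_NONE)[0],key=len).reshape(-1,2)+[130,230]
W=np.array([px(s,u,v,.011)[:2] for u,v in ct]); print(cv2.minAreaRect((W*1000).astype(np.float32)))
for p in [(588,283),(663,275),(684,404),(608,413)]: print("tray",px(s,p[0]/1.4,p[1]/1.4,.035))
for p in [(541,294),(534,367)]: print("keep",px(s,p[0]/1.4,p[1]/1.4,.041))
for p in [(303,358),(303,410),(310,360),(298,405)]: print("hook",px(s,p[0]/1.4,p[1]/1.4,.003))
E
```

```text
[   8    9   64   38 1446]
((441.1172180175781, 294.45794677734375), (60.760459899902344, 158.81109619140625), 15.491511344909668)
tray [ 0.59240522 -0.34157776  0.035     ]
tray [ 0.61032861 -0.48223486  0.035     ]
tray [ 0.37558014 -0.5139145   0.035     ]
tray [ 0.35856784 -0.37404616  0.035     ]
keep [ 0.5693426  -0.25404621  0.041     ]
keep [ 0.43789867 -0.24052295  0.041     ]
hook [0.44873126 0.17445515 0.003     ]
hook [0.35428224 0.17090437 0.003     ]
hook [0.44537702 0.16145965 0.003     ]
hook [0.36305403 0.18035272 0.003     ]
```

View pics/crop1.png

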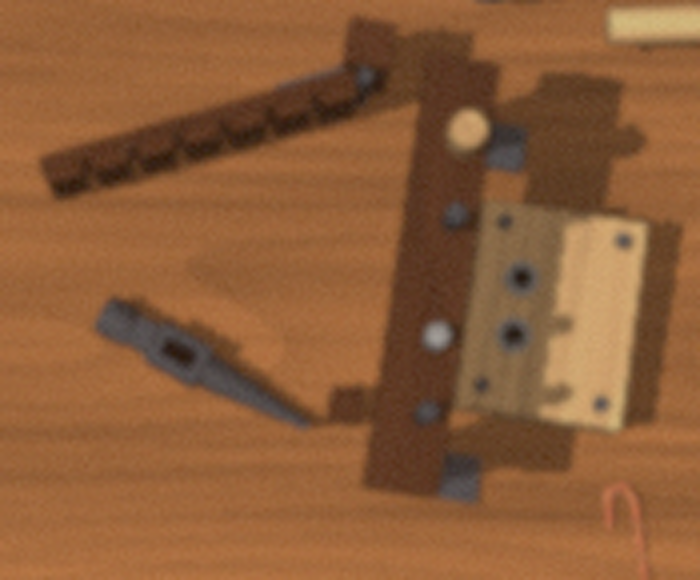

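The crop shows rail corners near (425,58), (498,65), (364,486) and (440,497). Keeper right corners are (652,222) and (618,430). The hammer eye is at (178,352), tip (312,424), poll (103,318), and the gate's free end is near (47,172).

```bash
python3 - <<'E'
from h import *
from scipy.optimize import least_squares
s=pickle.load(open("top0.pkl","rb"));sd=pickle.load(open("side0.pkl","rb"))
C=lambda x,y:(225+(x-1.5)/4,155+(y-1.5)/4)
P=[((425,58),(-52,130,130)),((498,65),(-8,130,130)),((364,486),(-52,-130,130)),((440,497),(-8,-130,130)),((652,222),(105,66,41)),((618,430),(105,-66,41))]
uv=np.array([C(*a) for a,b in P]);J=np.array([b for a,b in P])/1000.
def T(q,X):
    c,n=np.cos(q[2]),np.sin(q[2]); return np.c_[q[0]+c*X[:,0]-n*X[:,1],q[1]+n*X[:,0]+c*X[:,1],X[:,2]]
r=least_squares(lambda q:(proj(s,T(q,J))-uv).ravel(),[.5,-.1,-1.6]);q=r.x
print("jig",q[:2],np.degrees(q[2]),"res",r.fun.round(1))
np.save("jig.npy",q)
pr=lambda n,X:print(n,T(q,np.array([X])/1000.).round(4)[0])
pr("hinge",(-86,125,63));pr("stop",(-66,-75,25));pr("home",(10,0,6))
c,n=np.cos(q[2]),np.sin(q[2]);R=np.array([[c,-n],[n,c]])
g=px(s,*C(47,172),.063)[:2];d=R.T@(g-T(q,np.array([[-.086,.125,0]]))[0,:2]);print("gate end",g,d,"ang",np.arctan2(-d[0],-d[1]))
e=px(s,*C(178,352),.026);t=px(s,*C(312,424),.013);p=px(s,*C(103,318),.013)
print("hammer",e,t,p,np.degrees(np.arctan2(*(t-p)[1::-1])),np.linalg.norm((t-p)[:2]))
print("stop side",proj(sd,T(q,np.array([[-66,-75,25]])/1000.))*1.4, "eye side",proj(sd,e)*1.4)
print("keeper side",proj(sd,T(q,np.array([[-52,130,130],[-52,-130,130],[-66,-75,25]])/1000.))*1.4)
E
```

```text
jig [ 0.5168813  -0.14145845] -97.54046401033047 res [ 0.2 -1.2  0.3 -0.2 -0.1  0.5 -0.2  0.6 -1.1  0.2  0.8  0.1]
hinge [ 0.6521 -0.0726  0.063 ]
stop [ 0.4512 -0.0662  0.025 ]
home [ 0.5156 -0.1514  0.006 ]
gate end [0.58932559 0.12251852] [-0.18520081 -0.08782291] ang 1.1279978974093923
hammer [0.48280869 0.03957208 0.026     ] [ 0.4402745  -0.04572987  0.013     ] [0.50500161 0.08838189 0.013     ] -115.76361167096078 0.14891462266646194
stop side [[455.51295219 344.60340813]] eye side [[413.46336408 369.50617886]]
keeper side [[377.21049378 257.03181533]
 [491.28738403 306.96320932]
 [455.51295219 344.60340813]]
```

```bash
python3 -m creep '0 0 0 0 0 0.8 0; 0 0 0 0 0 0.8 0; 0 0 .46 .317 .885 0 0; 0 0 .46 .317 .885 0 0; 0 0 .46 .317 .885 0 0; 0 0 .46 .317 .885 0 0; 0 0 .46 .317 .885 0 0; 0 0 .46 .317 .885 0 0; 0 0 .46 .317 .885 0 0; 0 0 .46 .317 .885 0 0; 0 0 .46 .317 .885 0 0; 0 0 .46 .317 .885 0 0'; python3 -m creep '0 0 .46 .317 .885 0 0; 0 0 .46 .317 .885 0 0; 0 0 .46 .317 .885 0 0; 0 0 .46 .317 .885 0 0; 0 0 .46 .317 .885 0 0; 0 0 .46 .317 .885 0 0; 0 0 .46 .317 .885 0 0; 0 0 .42 .317 .885 0 0; 0 0 0 0 0 0 0; 0 0 0 0 0 0 0'
```

```text
time_s: 1.1
tool_pos: [0.3816, -0.2421, 0.2516]
eef_rot: [[0.692, 0.722, -0.0], [0.722, -0.692, -0.0], [-0.0, -0.0, -1.0]]
ft_force: [1.1, -0.9, 0.8]
width: 1.001
finger_force: 0.0
time_s: 1.93
tool_pos: [0.4829, 0.0418, 0.2516]
eef_rot: [[0.429, 0.903, -0.001], [0.903, -0.429, 0.001], [0.0, -0.001, -1.0]]
ft_force: [-0.3, -1.2, 0.3]
width: 1.0
finger_force: 0.0
```

```bash
python3 - <<'E'
from plant import viewer
from h import *
s=viewer.snapshot("wrist"); pickle.dump(s,open("w1.pkl","wb")); cv2.imwrite("pics/w1.png",s["frame"])
q=np.load("jig.npy")
print(proj(s,[[.482,.0392,.026],[.4403,-.0457,.013],[.505,.0884,.013],[.5893,.1225,.063],[.4512,-.0662,.025]]).round())
E
```

```text
[[281. 182.]
 [280. 241.]
 [281. 142.]
 [333.  87.]
 [293. 253.]]
```

View pics/w1.png

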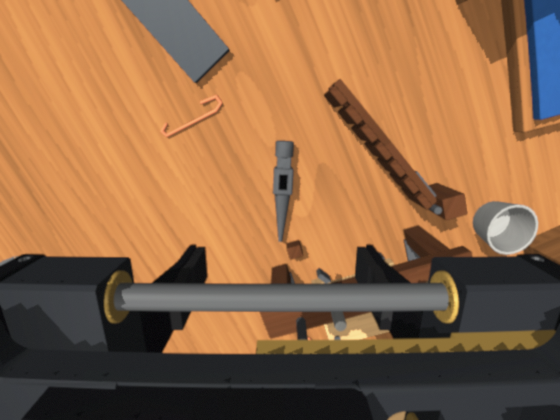

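The hammer shows at eye (283,181), tip (282,240) and poll (285,143), within 2–3 px of prediction. The stop (294,250) and gate end are clear of the fingers. I'll descend and grip.

```bash
python3 -m creep '0 0 0 .05 -.1 -.9 0; 0 0 0 0 0 -.9 0; 0 0 0 0 0 -.9 0; 0 0 0 0 0 -.9 0; 0 0 0 0 0 -.9 0; 0 0 0 0 0 -.9 0; 0 0 0 0 0 -.5 0; 0 0 0 0 0 -.25 0; 0 0 0 0 0 0 0'; python3 -m creep '0 0 0 0 0 0 1;0 0 0 0 0 0 1;0 0 0 0 0 0 1;0 0 0 0 0 0 1;0 0 0 0 0 0 1;0 0 0 0 0 0 1;0 0 0 0 0 0 1;0 0 0 0 0 0 1;0 0 0 0 0 0 1;0 0 0 0 0 0 1'
```

```text
time_s: 2.73
tool_pos: [0.4827, 0.0336, 0.0036]
eef_rot: [[0.436, 0.9, -0.005], [0.9, -0.436, -0.0], [-0.002, -0.004, -1.0]]
ft_force: [-0.5, 0.7, 0.8]
width: 1.002
finger_force: 0.0
time_s: 3.57
tool_pos: [0.485, 0.0352, 0.0059]
eef_rot: [[0.434, 0.901, -0.0], [0.901, -0.434, -0.0], [-0.0, -0.0, -1.0]]
ft_force: [-0.3, -0.2, 0.2]
width: 0.327
finger_force: 0.0
```

```bash
python3 -m creep '0 0 0 0 0 0 1;0 0 0 0 0 0 1;0 0 0 0 0 .3 1;0 0 0 0 0 .8 1;0 0 0 0 0 .9 1;0 0 0 0 0 .9 1;0 0 0 0 0 .9 1;0 0 0 0 0 .9 1;0 0 0 0 0 .9 1;0 0 0 0 0 .5 1;0 0 0 0 0 0 1'; python3 - <<'E'
from plant import monitor
s=monitor.sense();print(s["joint_pos"],s["width"],s["finger_force"])
E
```

```text
time_s: 4.48
tool_pos: [0.4878, 0.0359, 0.256]
eef_rot: [[0.433, 0.901, 0.01], [0.901, -0.433, -0.001], [0.003, 0.009, -1.0]]
ft_force: [0.5, -0.1, -0.1]
width: 0.003
finger_force: 0.0
[ 36.67217963  -2.34322198 -42.32192978  98.21076109  -1.4625918
  82.98164365 -31.14678346] 0.0033284080428319426 0.0
```

```bash
python3 - <<'E'
from plant import viewer
from h import *
s=viewer.snapshot("wrist"); pickle.dump(s,open("w2.pkl","wb")); cv2.imwrite("pics/w2.png",s["frame"])
E
```

```text
(no output)
```

View pics/w2.png

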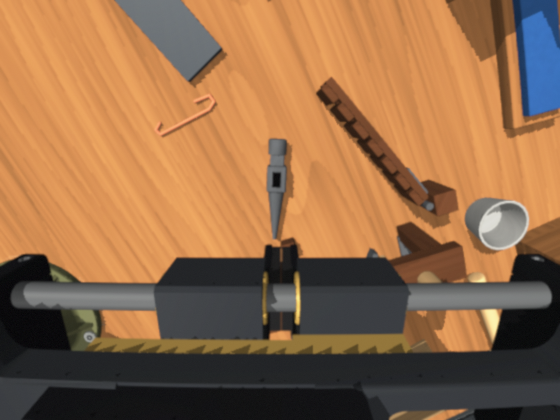

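Hammer still lies at eye (277,180), tip (277,237), poll (277,140); the fingers came up empty, shut at (282,250).

```bash
python3 - <<'E'
from h import *
for n,pts in (("w1.pkl",[(283,181),(282,240),(285,143)]),("w2.pkl",[(277,180),(277,237),(277,140)])):
    s=pickle.load(open(n,"rb"))
    for (u,v),z in zip(pts,(.026,.013,.013)): print(n,px(s,u,v,z).round(4))
    print("cam",(-np.array(s["R"]).T@np.array(s["t"])).round(4))
E
```

```text
w1.pkl [0.4852 0.0391 0.026 ]
w1.pkl [ 0.4438 -0.045   0.013 ]
w1.pkl [0.5097 0.0843 0.013 ]
cam [0.5173 0.113  0.4477]
w2.pkl [0.4851 0.037  0.026 ]
w2.pkl [ 0.4453 -0.0448  0.013 ]
w2.pkl [0.5089 0.0861 0.013 ]
cam [0.5206 0.1073 0.4523]
```

```bash
python3 -m creep '0 0 0 0 0 0 .1;0 0 0 0 0 0 .1;0 0 0 0 0 0 .1; 0 0 0 0 .07 -.9 .1; 0 0 0 0 0 -.9 .1; 0 0 0 0 0 -.9 .1; 0 0 0 0 0 -.9 .1; 0 0 0 0 0 -.9 .1; 0 0 0 0 0 -.7 .1; 0 0 0 0 0 -.5 .1; 0 0 0 0 0 -.3 .1; 0 0 0 0 0 -.2 .1'; python3 -m creep '0 0 0 0 0 0 .5;0 0 0 0 0 0 1;0 0 0 0 0 0 1;0 0 0 0 0 0 1;0 0 0 0 0 0 1;0 0 0 0 0 0 1;0 0 0 0 0 0 1;0 0 0 0 0 0 1;0 0 0 0 0 0 1;0 0 0 0 0 0 1';python3 -m creep '0 0 0 0 0 0 1;0 0 0 0 0 0 1;0 0 0 0 0 0 1'
```

```text
time_s: 5.53
tool_pos: [0.4833, 0.0381, -0.0002]
eef_rot: [[0.434, 0.901, -0.004], [0.901, -0.434, 0.001], [-0.001, -0.003, -1.0]]
ft_force: [-0.0, 0.8, -0.9]
width: 0.826
finger_force: 0.0
time_s: 6.37
tool_pos: [0.485, 0.038, 0.0019]
eef_rot: [[0.434, 0.901, 0.0], [0.901, -0.434, -0.0], [-0.0, 0.0, -1.0]]
ft_force: [0.3, -1.1, -0.7]
width: 0.226
finger_force: 0.0
time_s: 6.62
tool_pos: [0.485, 0.038, 0.0019]
eef_rot: [[0.434, 0.901, -0.0], [0.901, -0.434, -0.0], [-0.0, 0.0, -1.0]]
ft_force: [-0.0, -0.3, -0.4]
width: 0.034
finger_force: 0.0
```

```bash
python3 - <<'E'
from plant import viewer,monitor
from h import *
s=pickle.load(open("w2.pkl","rb")); print(proj(s,[[.4878,.0359,.256],[.4878,.0359,.275]]))
a=viewer.snapshot("top")["frame"];sd=viewer.snapshot("side");w=viewer.snapshot("wrist")["frame"]
st=monitor.sense();print(st["tool_pos"],st["width"]);print("TCP side px",proj(sd,st["tool_pos"]))
b=cv2.resize(sd["frame"][200:305,220:360],None,fx=4,fy=4)
cv2.imwrite("pics/m3.png",np.vstack([b[:420],np.hstack([cv2.resize(w,(280,210)),cv2.resize(a[180:300,200:360],(280,210))])])[:600])
E
```

```text
[[280.28820225 240.64349723]
 [280.51532929 251.87882364]]
[0.48500625 0.03800823 0.00185965] 0.0017894148861814973
TCP side px [[294.40966151 270.47760586]]
```

View pics/m3.png

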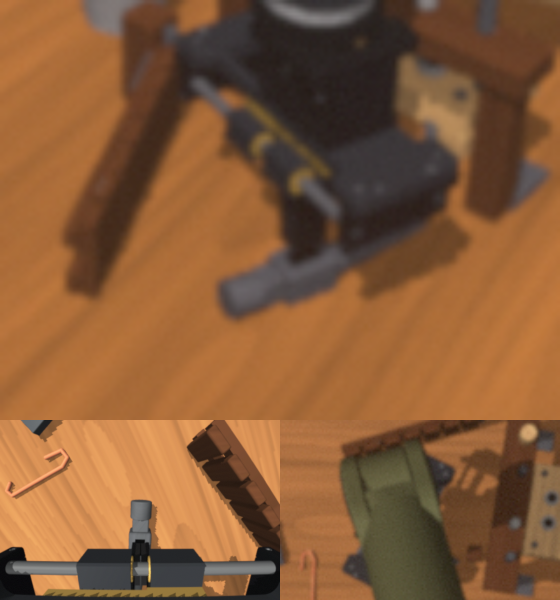

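```bash
python3 - <<'E'
from plant import viewer
from h import *
sd=pickle.load(open("side0.pkl","rb"))
print("poll now",px(sd,220+230/4,200+298/4,.013),"orig poll proj",(proj(sd,[.509,.0865,.013])-[220,200])*4, "eye top",(proj(sd,[.485,.038,.026])-[220,200])*4,"tip",(proj(sd,[.4445,-.045,.013])-[220,200])*4)
s=viewer.snapshot("wrist")
print(proj(s,[[.509,.0865,.013],[.485,.038,.026],[.485,.038,.0019]])-[140,120])
f=np.vstack([cv2.resize(s["frame"][120:400,140:420],None,fx=2,fy=2,interpolation=cv2.INTER_CUBIC)])
cv2.imwrite("pics/w4.png",f)
E
```

```text
poll now [0.50724877 0.08441703 0.013     ] orig poll proj [[225.80963559 298.8902003 ]] eye top [[299.49543701 253.06672181]] tip [[414.79247858 219.56985088]]
[[141.15818283  44.12700493]
 [140.24210361 135.36938552]
 [140.30521883 120.63737251]]
```

View pics/w4.png

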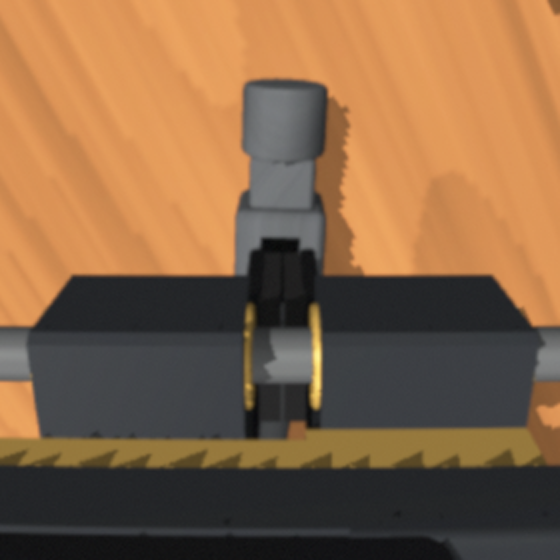

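The wrist crop shows the shut fingers standing over the block, with the eye at (280,243), as though the tips were about 25 mm higher than reported. I'll check this against the starting side picture and the current one.

```bash
python3 - <<'E'
from plant import viewer,monitor
from h import *
sd=pickle.load(open("side0.pkl","rb"))
T=np.array([.2545,-.5975,.1869]);R=np.array([.392,-.92,0])*.045
print("start TCP, open tips",proj(sd,[T,T+R,T-R]).round(1))
f0=cv2.resize(sd["frame"][70:160,440:500],None,fx=6,fy=6,interpolation=cv2.INTER_CUBIC)
s2=viewer.snapshot("side");st=monitor.sense();t=np.array(st["tool_pos"])
print("now",proj(s2,[t,t+[0,0,.025],t+[0,0,.05],t+[0,0,.07]]).round(1))
f1=cv2.resize(s2["frame"][210:300,260:320],None,fx=6,fy=6,interpolation=cv2.INTER_CUBIC)
cv2.imwrite("pics/f5.png",np.hstack([f0,f1]))
print(st["joint_pos"],st["joint_efforts"],st["ft_force"])
E
```

```text
start TCP, open tips [[459.4 137.9]
 [456.5 132.1]
 [462.4 144. ]]
now [[294.4 270.5]
 [294.9 263. ]
 [295.4 255.3]
 [295.8 249. ]]
[ 31.99777319  13.23772446 -42.81564375 116.21626925  11.02303168
  54.4978978  -42.22309005] [-3.77756278e-04 -3.08117008e+01 -4.30532143e+00 -2.55458701e+01
 -5.52236277e-02 -2.24527961e-02  1.82167804e-05] [ 0.35840675  0.98777631 -0.55238084]
```

View pics/f5.png

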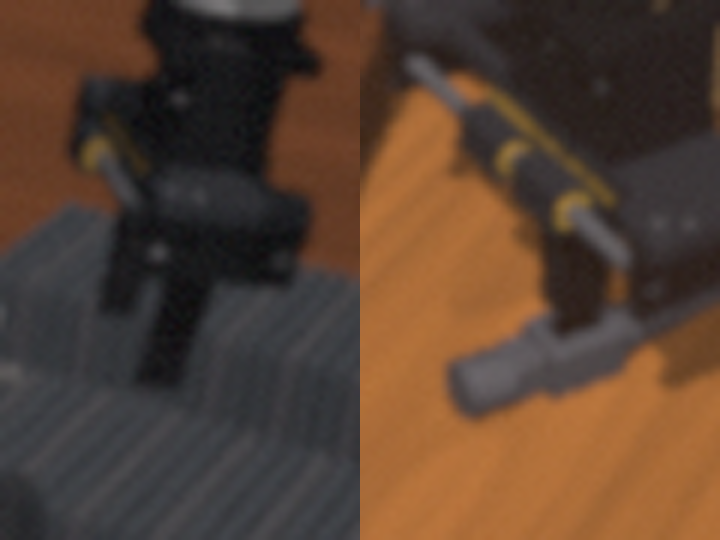

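The tips look about 18 mm above the reported height, and the wrist image scale (145 mm instead of 150 mm) says the same. I'll open and feel for the bench.

```bash
python3 -m creep '0 0 0 0 0 .5 0;0 0 0 0 0 .5 0;0 0 0 0 0 0 0;0 0 0 0 0 0 0;0 0 0 0 0 0 0;0 0 0 0 0 0 0;0 0 0 0 0 0 0;0 0 0 0 0 0 0; 0 0 0 0 0 0 0;0 0 0 0 0 -.5 0;0 0 0 0 0 -.5 0; 0 0 0 0 0 0 0'; python3 -m creep '0 0 0 0 0 -.1 0;0 0 0 0 0 -.1 0;0 0 0 0 0 0 0'; python3 -m creep '0 0 0 0 0 -.1 0;0 0 0 0 0 0 0'; python3 -m creep '0 0 0 0 0 -.1 0;0 0 0 0 0 0 0'
```

```text
time_s: 7.87
tool_pos: [0.4819, 0.0377, -0.0012]
eef_rot: [[0.434, 0.901, -0.006], [0.901, -0.434, 0.0], [-0.002, -0.006, -1.0]]
ft_force: [-1.6, -0.5, 0.4]
width: 0.829
finger_force: 0.0
time_s: 8.12
tool_pos: [0.4852, 0.038, -0.006]
eef_rot: [[0.434, 0.901, 0.0], [0.901, -0.434, -0.0], [0.0, 0.0, -1.0]]
ft_force: [-0.9, -0.7, -0.1]
width: 0.982
finger_force: 0.0
time_s: 8.28
tool_pos: [0.4852, 0.0379, -0.01]
eef_rot: [[0.434, 0.901, 0.0], [0.901, -0.434, -0.0], [-0.0, 0.0, -1.0]]
ft_force: [-1.5, 0.7, -0.3]
width: 0.995
finger_force: 0.0
time_s: 8.45
tool_pos: [0.4848, 0.0379, -0.0144]
eef_rot: [[0.434, 0.901, -0.0], [0.901, -0.434, -0.0], [-0.0, -0.0, -1.0]]
ft_force: [-0.4, -0.8, -0.1]
width: 1.001
finger_force: 0.0
```

```bash
for i in 1; do python3 -m creep '0 0 0 0 0 -.1 0;0 0 0 0 0 0 0'; done; python3 -m creep '0 0 0 0 0 -.1 0;0 0 0 0 0 0 0'; python3 -m creep '0 0 0 0 0 -.1 0;0 0 0 0 0 0 0'
```

```text
time_s: 8.62
tool_pos: [0.4846, 0.0379, -0.0187]
eef_rot: [[0.434, 0.901, -0.001], [0.901, -0.434, -0.0], [-0.0, -0.001, -1.0]]
ft_force: [0.1, -0.2, -0.0]
width: 1.0
finger_force: 0.0
time_s: 8.78
tool_pos: [0.4845, 0.0379, -0.0227]
eef_rot: [[0.434, 0.901, -0.001], [0.901, -0.434, -0.0], [-0.0, -0.001, -1.0]]
ft_force: [-0.2, -0.9, 0.9]
width: 1.0
finger_force: 0.0
time_s: 8.95
tool_pos: [0.4845, 0.0379, -0.0267]
eef_rot: [[0.434, 0.901, -0.001], [0.901, -0.434, 0.0], [-0.0, -0.001, -1.0]]
ft_force: [-0.6, 0.7, -0.3]
width: 1.002
finger_force: 0.0
```

```bash
python3 -m creep '0 0 0 0 0 -.1 0;0 0 0 0 0 0 0'; python3 -m creep '0 0 0 0 0 -.07 0;0 0 0 0 0 0 0'; python3 - <<'E'
from plant import viewer
from h import *
sd=viewer.snapshot("side");f=sd["frame"]
cv2.imwrite("pics/s6.png",cv2.resize(f[190:300,240:360],None,fx=5,fy=5,interpolation=cv2.INTER_CUBIC))
E
```

```text
time_s: 9.12
tool_pos: [0.4846, 0.0379, -0.0307]
eef_rot: [[0.434, 0.901, -0.001], [0.901, -0.434, 0.0], [-0.0, -0.001, -1.0]]
ft_force: [-0.6, -0.4, 0.2]
width: 0.993
finger_force: 0.0
time_s: 9.28
tool_pos: [0.4847, 0.038, -0.0333]
eef_rot: [[0.434, 0.901, -0.001], [0.901, -0.434, 0.0], [-0.0, -0.0, -1.0]]
ft_force: [-0.6, -0.1, -0.6]
width: 0.999
finger_force: 0.0
```

View pics/s6.png

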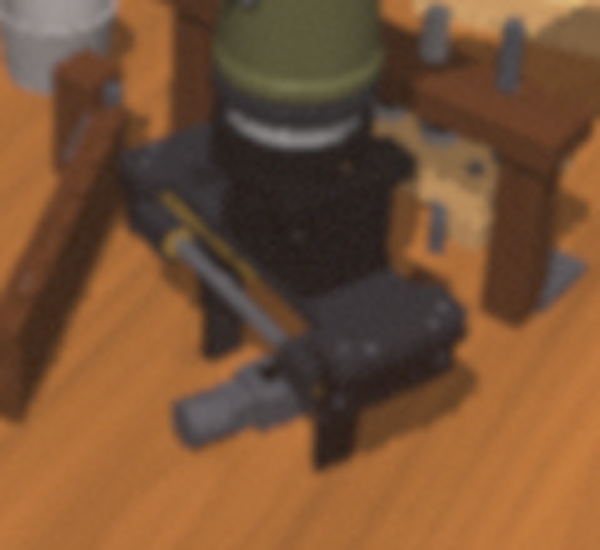

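Side crop: open fingertips at (335,465) and (222,352) straddle the block, close to the bench, with the gate untouched at left.

```bash
python3 - <<'E'
from h import *
sd=pickle.load(open("side0.pkl","rb"))
for z in (0,.005,.01,.02):
    a=px(sd,240+335/5,190+463/5,z);b=px(sd,240+222/5,190+354/5,z);print(z,a[:2].round(4),b[:2].round(4),"mid",((a+b)/2)[:2].round(4),np.linalg.norm(a-b).round(4),np.degrees(np.arctan2(*(b-a)[1::-1])))
E
python3 -m creep '0 0 0 0 0 -.07 0;0 0 0 0 0 0 0'
```

```text
0 [0.4382 0.0579] [0.5262 0.0178] mid [0.4822 0.0378] 0.0968 -24.509513564107756
0.005 [0.436  0.0627] [0.5235 0.0228] mid [0.4797 0.0428] 0.0961 -24.5095135641078
0.01 [0.4338 0.0675] [0.5207 0.0279] mid [0.4772 0.0477] 0.0955 -24.509513564107717
0.02 [0.4294 0.0771] [0.5151 0.038 ] mid [0.4723 0.0576] 0.0942 -24.509513564107753
time_s: 9.5
tool_pos: [0.4854, 0.038, -0.0343]
eef_rot: [[0.434, 0.901, -0.0], [0.901, -0.434, -0.001], [-0.001, 0.0, -1.0]]
ft_force: [-5.5, 0.2, 15.7]
width: 0.997
finger_force: 7.2
```

Bench contact comes at reported z = −0.034, so the true height is the reported height plus 34 mm. I'll raise 4 mm and grip.

```bash
python3 -m creep '0 0 0 0 0 .12 1;0 0 0 0 0 0 1;0 0 0 0 0 0 1;0 0 0 0 0 0 1;0 0 0 0 0 0 1;0 0 0 0 0 0 1;0 0 0 0 0 0 1;0 0 0 0 0 0 1;0 0 0 0 0 0 1;0 0 0 0 0 0 1;0 0 0 0 0 0 1;0 0 0 0 0 0 1'; python3 -m creep '0 0 0 0 0 .2 1;0 0 0 0 0 .7 1;0 0 0 0 0 .9 1;0 0 0 0 0 .9 1;0 0 0 0 0 .9 1;0 0 0 0 0 .9 1;0 0 0 0 0 .9 1;0 0 0 0 0 .7 1;0 0 0 0 0 0 1'
```

```text
time_s: 10.5
tool_pos: [0.4846, 0.0381, -0.031]
eef_rot: [[0.434, 0.901, -0.001], [0.901, -0.434, -0.0], [-0.0, -0.001, -1.0]]
ft_force: [-1.5, 0.7, 1.1]
width: 0.321
finger_force: 29.7
time_s: 11.25
tool_pos: [0.4885, 0.0385, 0.2193]
eef_rot: [[0.434, 0.901, 0.01], [0.901, -0.434, -0.002], [0.003, 0.01, -1.0]]
ft_force: [1.6, -0.1, -3.6]
width: 0.32
finger_force: 29.7
```

```bash
python3 -m creep '0 0 -.866 .035 -.89 0 1;0 0 -.866 .035 -.89 0 1;0 0 -.866 .035 -.89 0 1;0 0 -.866 .035 -.89 0 1;0 0 -.866 .035 -.89 0 1;0 0 -.866 .035 -.89 0 1;0 0 -.866 .035 -.89 0 1;0 0 -.866 .035 -.89 0 1;0 0 -.866 .035 -.89 0 1;0 0 -.866 .035 -.89 0 1;0 0 -.866 .035 -.89 0 1;0 0 -.866 .035 -.89 0 1'; python3 -m creep '0 0 -.866 .035 -.89 0 1;0 0 0 0 0 -.5 1;0 0 0 0 0 -.8 1;0 0 0 0 0 -.8 1;0 0 0 0 0 -.8 1;0 0 0 0 0 -.8 1;0 0 0 0 0 0 1;0 0 0 0 0 0 1'
```

```text
time_s: 12.25
tool_pos: [0.5008, -0.3903, 0.2109]
eef_rot: [[0.978, 0.21, -0.002], [0.21, -0.978, 0.002], [-0.002, -0.002, -1.0]]
ft_force: [0.8, 0.1, -4.6]
width: 0.322
finger_force: 29.7
time_s: 12.92
tool_pos: [0.5009, -0.423, 0.0618]
eef_rot: [[0.99, 0.139, -0.005], [0.139, -0.99, 0.005], [-0.005, -0.006, -1.0]]
ft_force: [0.9, 0.1, -2.9]
width: 0.322
finger_force: 29.7
```

```bash
python3 -m creep '0 0 0 0 0 -.7 1;0 0 0 0 0 -.7 1;0 0 0 0 0 -.4 1;0 0 0 0 0 -.2 1;0 0 0 0 0 0 1;0 0 0 0 0 0 1'; python3 -m creep '0 0 0 0 0 0 .45;0 0 0 0 0 0 .45;0 0 0 0 0 0 .45;0 0 0 0 0 0 .45;0 0 0 0 0 .6 .45;0 0 0 0 0 .9 .45;0 0 0 0 0 .9 .45;0 0 0 0 0 .9 0;0 0 0 0 0 .9 0; 0 0 0 0 0 .9 0;0 0 0 0 0 0 0;0 0 0 0 0 0 0'
```

```text
time_s: 13.42
tool_pos: [0.5045, -0.4257, -0.0129]
eef_rot: [[0.99, 0.139, 0.002], [0.139, -0.99, -0.002], [0.002, 0.002, -1.0]]
ft_force: [0.4, 0.1, -3.7]
width: 0.32
finger_force: 29.7
time_s: 14.42
tool_pos: [0.505, -0.4259, 0.1933]
eef_rot: [[0.99, 0.139, 0.005], [0.139, -0.99, -0.005], [0.005, 0.006, -1.0]]
ft_force: [-0.2, -0.2, -0.4]
width: 0.844
finger_force: 0.0
```

```bash
python3 -m creep '0 0 0 .104 .9 0 1;0 0 0 .104 .9 0 1;0 0 0 .104 .9 0 1;0 0 0 .104 .9 0 1;0 0 0 .104 .9 0 1;0 0 0 .104 .9 0 1;0 0 0 .104 .9 0 1;0 0 0 .104 .9 0 1;0 0 0 .104 .9 0 1;0 0 0 .104 .9 0 1;0 0 0 .104 .9 0 1;0 0 0 .104 .9 0 1'; python3 -m creep '0 0 0 .104 .9 0 1;0 0 0 .104 .9 0 1;0 0 0 0 0 -.8 1;0 0 0 0 0 -.9 1;0 0 0 0 0 -.9 1;0 0 0 0 0 -.9 1;0 0 0 0 0 -.9 1;0 0 0 0 0 -.4 1;0 0 0 0 0 0 1;0 0 0 0 0 0 1'; python3 -m creep '0 0 0 .2 .05 0 1; 0 0 0 .3 .07 0 1;0 0 0 .3 .07 0 1;0 0 0 .3 .07 0 1;0 0 0 .3 .07 0 1;0 0 0 .3 .07 0 1;0 0 0 .3 .07 0 1;0 0 0 .2 .05 0 1;0 0 0 0 0 0 1'
```

```text
time_s: 15.42
tool_pos: [0.5522, 0.0087, 0.188]
eef_rot: [[0.99, 0.139, -0.002], [0.139, -0.99, -0.0], [-0.002, 0.0, -1.0]]
ft_force: [0.4, -0.8, -0.2]
width: 0.108
finger_force: 0.0
time_s: 16.25
tool_pos: [0.56, 0.0792, -0.0042]
eef_rot: [[0.99, 0.139, -0.003], [0.139, -0.99, 0.0], [-0.003, -0.001, -1.0]]
ft_force: [-0.9, 0.8, 0.7]
width: 0.004
finger_force: 0.0
time_s: 17.0
tool_pos: [0.6526, 0.1007, -0.0011]
eef_rot: [[0.99, 0.139, 0.004], [0.138, -0.99, 0.001], [0.004, -0.001, -1.0]]
ft_force: [0.9, -0.2, -0.3]
width: 0.006
finger_force: 0.0
```

```bash
python3 -m creep '0 0 0 -.5 0 0 1; 0 0 0 -.7 0 0 1;0 0 0 -.3 0 .7 1;0 0 0 0 0 .9 0;0 0 0 0 0 .9 0;0 0 0 0 0 .9 0;0 0 0 0 0 .3 0;0 0 0 0 0 0 0'; python3 - <<'E'
from plant import viewer,monitor
from h import *
s=monitor.sense();print(s["joint_pos"])
t=viewer.snapshot("top");f=t["frame"];pickle.dump(t,open("t7.pkl","wb"))
cv2.imwrite("pics/t7.png",cv2.resize(f[100:310,120:500],None,fx=2,fy=2,interpolation=cv2.INTER_CUBIC))
E
```

```text
time_s: 17.67
tool_pos: [0.5924, 0.1009, 0.1506]
eef_rot: [[0.99, 0.139, 0.009], [0.139, -0.99, 0.0], [0.009, 0.001, -1.0]]
ft_force: [0.1, -0.2, -0.3]
width: 0.296
finger_force: 0.0
[  21.01003697   17.26150239  -39.95959071   92.77213984   11.61749148
   73.63093281 -102.87817343]
```

View pics/t7.png

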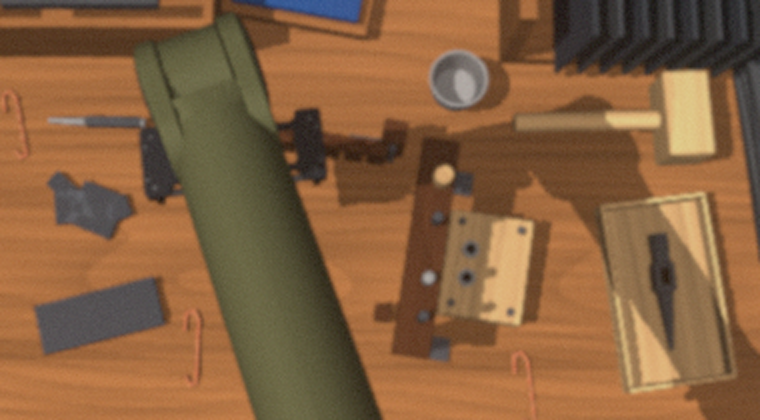

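Top crop: the hammer lies wholly inside the tray (eye at (663,275)), the gate now points along jig −x, and the slate, shard and hooks are undisturbed. Next is the slate.

```bash
python3 -m creep '0 0 .97 -.19 .24 0 0;0 0 .97 -.19 .24 0 0;0 0 .97 -.19 .24 0 0;0 0 .97 -.19 .24 0 0;0 0 .97 -.19 .24 0 0;0 0 .97 -.19 .24 0 0;0 0 .97 -.19 .24 0 0;0 0 .97 -.19 .24 0 0;0 0 .97 -.19 .24 0 0;0 0 .97 -.19 .24 0 0;0 0 .97 -.19 .24 0 0;0 0 .97 -.19 .24 0 0';python3 -m creep '0 0 .97 -.19 .24 -.3 0;0 0 .97 -.19 .24 -.3 0;0 0 .97 -.19 .24 -.3 0;0 0 .97 -.19 .24 -.3 0;0 0 .97 -.19 .24 -.3 0;0 0 .97 -.19 .24 -.3 0;0 0 .97 -.19 .24 -.3 0;0 0 .97 -.19 .24 -.2 0;0 0 0 0 0 0 0;0 0 0 0 0 0 0'; python3 - <<'E'
from plant import monitor
print(monitor.sense()["joint_pos"])
E
```

```text
time_s: 18.72
tool_pos: [0.4967, 0.215, 0.1433]
eef_rot: [[0.4, 0.917, -0.003], [0.917, -0.4, -0.001], [-0.002, -0.002, -1.0]]
ft_force: [-0.4, -0.5, -0.3]
width: 0.997
finger_force: 0.0
time_s: 19.55
tool_pos: [0.436, 0.2916, 0.0518]
eef_rot: [[-0.258, 0.966, -0.003], [0.966, 0.258, -0.001], [-0.0, -0.003, -1.0]]
ft_force: [0.5, -0.1, -0.2]
width: 0.999
finger_force: 0.0
[ 15.93590341  19.29140503 -59.99682221 108.33526785  18.63742411
  63.15109106 -36.34791767]
```

```bash
python3 -m creep '0 0 0 .1 .07 -.6 0;0 0 0 0 0 -.6 0;0 0 0 0 0 -.5 0;0 0 0 0 0 -.25 0;0 0 0 0 0 -.1 0;0 0 0 0 0 0 0;0 0 0 0 0 0 0'; python3 -m creep '0 0 0 0 0 0 1;0 0 0 0 0 0 1;0 0 0 0 0 0 1;0 0 0 0 0 0 1;0 0 0 0 0 0 1;0 0 0 0 0 0 1;0 0 0 0 0 0 1'
```

```text
time_s: 20.13
tool_pos: [0.4423, 0.295, -0.028]
eef_rot: [[-0.258, 0.966, 0.001], [0.966, 0.258, 0.001], [0.0, 0.001, -1.0]]
ft_force: [-0.1, -0.6, 0.6]
width: 1.004
finger_force: 0.0
time_s: 20.72
tool_pos: [0.4419, 0.2949, -0.0285]
eef_rot: [[-0.259, 0.966, 0.001], [0.966, 0.259, 0.0], [-0.0, 0.001, -1.0]]
ft_force: [0.8, 0.0, 3.6]
width: 0.729
finger_force: 30.0
```

```bash
python3 -m creep '0 0 0 0 0 .2 1;0 0 0 0 0 .5 1;0 0 0 0 0 .5 1;0 0 -.45 .15 -.6 0 1;0 0 -.45 .22 -.84 0 1;0 0 -.45 .22 -.84 0 1;0 0 -.45 .22 -.84 0 1;0 0 -.45 .22 -.84 0 1;0 0 -.45 .22 -.84 0 1;0 0 -.45 .22 -.84 0 1;0 0 -.45 .22 -.84 0 1;0 0 -.45 .22 -.84 0 1';python3 -m creep '0 0 -.45 .22 -.84 0 1;0 0 0 .08 -.2 0 1;0 0 0 0 0 0 1;0 0 0 0 0 0 1'
```

```text
time_s: 21.72
tool_pos: [0.5171, 0.0003, 0.0189]
eef_rot: [[0.094, 0.996, -0.001], [0.996, -0.094, -0.0], [-0.0, -0.001, -1.0]]
ft_force: [1.3, -0.7, -2.3]
width: 0.731
finger_force: 30.0
time_s: 22.05
tool_pos: [0.5291, -0.0394, 0.0187]
eef_rot: [[0.132, 0.991, -0.001], [0.991, -0.132, 0.001], [0.001, -0.002, -1.0]]
ft_force: [-0.0, 1.1, -3.0]
width: 0.725
finger_force: 30.0
```

```bash
python3 -m creep '0 0 0 .03 0 -.5 1;0 0 0 0 0 -.4 1;0 0 0 0 0 -.2 1;0 0 0 0 0 -.08 1;0 0 0 0 0 0 1;0 0 0 0 0 0 1'; python3 -m creep '0 0 0 0 0 0 0;0 0 0 0 0 0 0;0 0 0 0 0 0 0;0 0 0 0 0 0 0;0 0 0 0 0 0 0;0 0 0 0 0 .4 0;0 0 0 0 0 .7 0;0 0 0 0 0 .7 0;0 0 0 0 0 .4 0; 0 0 0 0 0 0 0;0 0 0 0 0 0 0'
```

```text
time_s: 22.55
tool_pos: [0.5313, -0.0382, -0.0277]
eef_rot: [[0.129, 0.992, 0.001], [0.992, -0.129, 0.0], [0.0, 0.001, -1.0]]
ft_force: [0.6, 0.0, -2.7]
width: 0.725
finger_force: 30.0
time_s: 23.47
tool_pos: [0.5319, -0.0399, 0.0607]
eef_rot: [[0.131, 0.991, 0.002], [0.991, -0.131, -0.001], [-0.001, 0.002, -1.0]]
ft_force: [0.4, 0.1, 0.0]
width: 1.001
finger_force: 0.0
```

```bash
python3 -m creep '-.88 .117 0 .016 .135 0 0;-.88 .117 0 .016 .135 0 0;-.88 .117 0 .016 .135 0 0;-.88 .117 0 .016 .135 0 0;-.88 .117 0 .016 .135 0 0;-.88 .117 0 .016 .135 0 0;-.88 .117 0 .016 .135 0 0;-.88 .117 0 .016 .135 0 0;-.88 .117 0 .016 .135 0 0;0 0 0 0 0 0 0;0 0 0 0 0 0 0'; python3 - <<'E'
from plant import viewer,monitor
from h import *
s=monitor.sense();print(s["joint_pos"])
q=np.load("jig.npy");c,n=np.cos(q[2]),np.sin(q[2])
d=np.array(s["tool_pos"])[:2]-q[:2];print("jig xy",c*d[0]+n*d[1],-n*d[0]+c*d[1])
E
```

```text
time_s: 24.38
tool_pos: [0.5356, 0.0105, 0.0573]
eef_rot: [[0.094, 0.992, -0.086], [0.761, -0.127, -0.636], [-0.642, -0.006, -0.767]]
ft_force: [-0.1, -0.3, 0.6]
width: 1.001
finger_force: 0.0
[  4.40308586  33.68933742 -41.01202278  97.46746822  48.00247384
  92.07191558 -58.66485089]
jig xy -0.15307089003402766 -0.0014303998969483166
```

```bash
python3 -m creep '0 0 0 0 0 -.6 0;0 0 0 0 0 -.6 0;0 0 0 0 0 -.4 0;0 0 0 0 0 -.1 0;0 0 0 0 0 0 0;0 0 0 0 0 0 0'; python3 -m creep '0 0 0 0 0 -.1 0;0 0 0 0 0 0 0'; python3 -m creep '0 0 0 0 0 -.1 0;0 0 0 0 0 0 0'
```

```text
time_s: 24.88
tool_pos: [0.5372, 0.0082, -0.0073]
eef_rot: [[0.101, 0.991, -0.085], [0.76, -0.132, -0.636], [-0.642, 0.0, -0.767]]
ft_force: [-0.5, -0.5, -0.5]
width: 0.996
finger_force: 0.0
time_s: 25.05
tool_pos: [0.5373, 0.009, -0.0115]
eef_rot: [[0.101, 0.991, -0.084], [0.76, -0.131, -0.636], [-0.642, 0.001, -0.767]]
ft_force: [0.6, -0.3, -0.0]
width: 1.003
finger_force: 0.0
time_s: 25.22
tool_pos: [0.5368, 0.009, -0.0162]
eef_rot: [[0.1, 0.991, -0.084], [0.76, -0.131, -0.636], [-0.642, -0.0, -0.767]]
ft_force: [-0.0, -0.7, 0.1]
width: 1.003
finger_force: 0.0
```

```bash
python3 -m creep '0 0 0 0 0 -.08 0;0 0 0 0 0 0 0'; python3 -m creep '0 0 0 0 0 -.05 0;0 0 0 0 0 0 0';  python3 -m creep '0 0 0 0 0 -.05 0;0 0 0 0 0 0 0'
```

```text
time_s: 25.38
tool_pos: [0.5369, 0.009, -0.0196]
eef_rot: [[0.1, 0.991, -0.084], [0.76, -0.131, -0.637], [-0.642, -0.001, -0.767]]
ft_force: [0.8, -0.2, 0.2]
width: 0.998
finger_force: 0.3
time_s: 25.55
tool_pos: [0.5371, 0.0091, -0.0201]
eef_rot: [[0.1, 0.991, -0.084], [0.759, -0.131, -0.638], [-0.643, 0.0, -0.766]]
ft_force: [-0.6, 1.2, 5.1]
width: 1.0
finger_force: 2.8
time_s: 25.72
tool_pos: [0.5372, 0.009, -0.0204]
eef_rot: [[0.101, 0.991, -0.084], [0.758, -0.131, -0.639], [-0.645, 0.001, -0.764]]
ft_force: [-3.0, 1.2, 13.0]
width: 0.999
finger_force: 6.4
```

Tilted contact comes at −0.020. That means the offset lies along the tool, so the tips are 34 mm short of the reported TCP. I'll shift forward 15 mm, raise 6 mm and grip the tail.

```bash
python3 -m creep '0 0 0 0 0 .15 0;0 0 0 -.025 -.19 0 0;0 0 0 -.025 -.19 0 0;0 0 0 0 0 0 1;0 0 0 0 0 0 1;0 0 0 0 0 0 1;0 0 0 0 0 0 1;0 0 0 0 0 0 1;0 0 0 0 0 0 1;0 0 0 0 0 0 1'; python3 - <<'E'
from plant import viewer,monitor
from h import *
s=monitor.sense()
q=np.load("jig.npy");c,n=np.cos(q[2]),np.sin(q[2])
d=np.array(s["tool_pos"])[:2]-q[:2];print("jig xy",c*d[0]+n*d[1],-n*d[0]+c*d[1])
E
```

```text
time_s: 26.55
tool_pos: [0.5348, -0.006, -0.0176]
eef_rot: [[0.1, 0.991, -0.084], [0.76, -0.131, -0.636], [-0.642, -0.001, -0.767]]
ft_force: [0.4, -0.2, -0.4]
width: 0.725
finger_force: 30.0
jig xy -0.1366536706667188 1.709664289368043e-05
```

```bash
python3 -m creep '0 0 0 -.033 -.248 0 1;0 0 0 -.033 -.248 0 1;0 0 0 -.033 -.248 0 1;0 0 0 -.033 -.248 0 1;0 0 0 -.033 -.248 0 1;0 0 0 0 0 0 1'; python3 -m creep '0 0 0 -.033 -.248 0 1;0 0 0 -.033 -.248 0 1;0 0 0 -.033 -.248 0 1;0 0 0 -.033 -.248 0 1;0 0 0 0 0 0 1'
```

```text
time_s: 27.05
tool_pos: [0.5273, -0.06, -0.017]
eef_rot: [[0.103, 0.991, -0.088], [0.758, -0.135, -0.639], [-0.645, -0.001, -0.764]]
ft_force: [-0.2, -1.9, -2.2]
width: 0.733
finger_force: 30.0
time_s: 27.47
tool_pos: [0.5221, -0.0991, -0.0169]
eef_rot: [[0.102, 0.991, -0.087], [0.758, -0.134, -0.639], [-0.644, -0.001, -0.765]]
ft_force: [-0.3, -1.5, -2.2]
width: 0.728
finger_force: 30.0
```

```bash
python3 -m creep '0 0 0 -.02 -.148 0 1;0 0 0 -.02 -.148 0 1;0 0 0 -.02 -.148 0 1;0 0 0 0 0 0 1'; python3 -m creep '0 0 0 -.007 -.05 0 1;0 0 0 -.007 -.05 0 1;0 0 0 0 0 0 1'; python3 -m creep '0 0 0 -.007 -.05 0 1;0 0 0 -.007 -.05 0 1;0 0 0 0 0 0 1'
```

```text
time_s: 27.8
tool_pos: [0.5202, -0.115, -0.0171]
eef_rot: [[0.101, 0.991, -0.086], [0.759, -0.132, -0.638], [-0.643, -0.001, -0.766]]
ft_force: [-0.1, -1.2, -2.2]
width: 0.728
finger_force: 30.0
time_s: 28.05
tool_pos: [0.52, -0.1174, -0.0173]
eef_rot: [[0.1, 0.991, -0.085], [0.76, -0.131, -0.637], [-0.642, -0.001, -0.766]]
ft_force: [-0.1, -0.6, -1.3]
width: 0.731
finger_force: 30.0
time_s: 28.3
tool_pos: [0.52, -0.119, -0.0176]
eef_rot: [[0.1, 0.992, -0.083], [0.762, -0.13, -0.634], [-0.639, 0.0, -0.769]]
ft_force: [1.5, 5.2, -0.6]
width: 0.723
finger_force: 30.0
```

```bash
python3 -m creep '0 0 0 -.007 -.05 0 1;0 0 0 -.007 -.05 0 1;0 0 0 0 0 0 1'; python3 -m creep '0 0 0 -.007 -.05 0 1;0 0 0 -.007 -.05 0 1;0 0 0 0 0 0 1;0 0 0 0 0 0 1'
```

```text
time_s: 28.55
tool_pos: [0.5201, -0.119, -0.0178]
eef_rot: [[0.099, 0.992, -0.08], [0.766, -0.127, -0.63], [-0.635, 0.001, -0.772]]
ft_force: [-1.0, 13.5, 2.0]
width: 0.732
finger_force: 29.9
time_s: 28.88
tool_pos: [0.5204, -0.1192, -0.0179]
eef_rot: [[0.097, 0.992, -0.077], [0.769, -0.124, -0.627], [-0.632, 0.001, -0.775]]
ft_force: [-1.1, 20.3, 6.2]
width: 0.726
finger_force: 30.0
```

Slate is home: it stopped with a reaction of 20 N. I'll relax, open and draw back.

```bash
python3 -m creep '0 0 0 .017 .13 0 1;0 0 0 0 0 0 0;0 0 0 0 0 0 0;0 0 0 0 0 0 0;0 0 0 0 0 0 0;0 0 0 0 0 0 0;0 0 0 .05 .4 .1 0;0 0 0 .1 .79 .1 0;0 0 0 .1 .79 .3 0;0 0 0 .05 .4 .8 0;0 0 0 0 0 .9 0;0 0 0 0 0 .9 0'; python3 - <<'E'
from plant import viewer,monitor
from h import *
t=viewer.snapshot("top");sd=viewer.snapshot("side");pickle.dump((t,sd),open("t8.pkl","wb"))
q=np.load("jig.npy");c,n=np.cos(q[2]),np.sin(q[2])
def J(P): 
    P=np.array(P)/1000.; return np.c_[q[0]+c*P[:,0]-n*P[:,1],q[1]+n*P[:,0]+c*P[:,1],P[:,2]]
# sample colours along jig x at y=0 and +-20, z=12 to find the tail (grey vs wood) in both views
for nm,s in (("top",t),("side",sd)):
    for y in (-20,0,20):
        row=[]
        for x in range(-90,-48,3):
            u,v=proj(s,J([[x,y,12]]))[0]; p=cv2.getRectSubPix(s["frame"],(1,1),(float(u),float(v)))[0,0].astype(int); row.append(p[2]-p[0])
        print(nm,y,row)
E
```

```text
time_s: 29.88
tool_pos: [0.5307, -0.0256, 0.1076]
eef_rot: [[0.096, 0.992, -0.083], [0.762, -0.127, -0.636], [-0.641, -0.003, -0.767]]
ft_force: [0.9, -1.5, 0.3]
width: 1.0
finger_force: 0.0
top -20 [np.int64(73), np.int64(72), np.int64(72), np.int64(74), np.int64(74), np.int64(72), np.int64(59), np.int64(30), np.int64(10), np.int64(7), np.int64(8), np.int64(8), np.int64(9), np.int64(15)]
top 0 [np.int64(71), np.int64(68), np.int64(69), np.int64(68), np.int64(69), np.int64(69), np.int64(54), np.int64(24), np.int64(7), np.int64(7), np.int64(5), np.int64(8), np.int64(7), np.int64(7)]
top 20 [np.int64(68), np.int64(70), np.int64(70), np.int64(71), np.int64(71), np.int64(68), np.int64(55), np.int64(24), np.int64(8), np.int64(5), np.int64(3), np.int64(6), np.int64(7), np.int64(9)]
side -20 [np.int64(70), np.int64(69), np.int64(64), np.int64(50), np.int64(32), np.int64(17), np.int64(12), np.int64(9), np.int64(7), np.int64(7), np.int64(7), np.int64(5), np.int64(6), np.int64(7)]
side 0 [np.int64(66), np.int64(65), np.int64(57), np.int64(43), np.int64(28), np.int64(16), np.int64(9), np.int64(8), np.int64(7), np.int64(7), np.int64(6), np.int64(6), np.int64(7), np.int64(6)]
side 20 [np.int64(69), np.int64(65), np.int64(58), np.int64(43), np.int64(26), np.int64(14), np.int64(8), np.int64(7), np.int64(7), np.int64(5), np.int64(5), np.int64(6), np.int64(5), np.int64(5)]
```

Both cameras put the slate's tail at jig x ≈ −70 across its width, so it is home and square. Next I'll work out the gate-shutting path.

```bash
python3 - <<'E'
from plant import monitor
import numpy as np
q=np.load("jig.npy");c,n=np.cos(q[2]),np.sin(q[2])
W=lambda P:np.array([q[0]+c*P[0]-n*P[1],q[1]+n*P[0]+c*P[1]])
def tcp(a,extra=0,r=.165):
    m=np.array([-np.cos(a),np.sin(a)]); d=.010+.015*abs(m[1])+.0095*abs(m[0])+extra
    return W(np.array([-.086,.125])+r*np.array([-np.sin(a),-np.cos(a)])+m*d)
p=np.array(monitor.sense()["tool_pos"]);print(p)
s=tcp(1.55,.02);print("start",s,(s-p[:2])/.04,(0.018-p[2])/.04)
A=[1.55,1.4,1.2,1.0,.8,.6,.4,.2,.1,0];P=[s]+[tcp(a) for a in A]+[tcp(0,-.004)]
for a,x,y in zip(["c"]+A[1:]+["end","x"],P,P[1:]): print(a,((y-x)/.04).round(2),y.round(3))
E
```

```text
[ 0.53435417 -0.02587885  0.11254528]
start [0.71524914 0.08638489] [4.52237412 2.80659342] -2.3636321243515277
c [-0.5   0.06] [0.695 0.089]
1.4 [-0.58  0.12] [0.672 0.093]
1.2 [-0.81  0.02] [0.64  0.094]
1.0 [-0.81 -0.14] [0.607 0.089]
0.8 [-0.79 -0.31] [0.576 0.076]
0.6 [-0.72 -0.47] [0.547 0.057]
0.4 [-0.61 -0.62] [0.522 0.032]
0.2 [-0.47 -0.75] [0.503 0.002]
0.1 [-0.18 -0.41] [ 0.496 -0.014]
0 [-0.13 -0.43] [ 0.491 -0.032]
end [-0.01 -0.1 ] [ 0.491 -0.036]
```

```bash
python3 -m creep '.88 -.117 0 .503 .312 0 1;.88 -.117 0 .503 .312 0 1;.88 -.117 0 .503 .312 0 1;.88 -.117 0 .503 .312 0 1;.88 -.117 0 .503 .312 0 1;.88 -.117 0 .503 .312 0 1;.88 -.117 0 .503 .312 0 1;.88 -.117 0 .503 .312 0 1;.88 -.117 0 .503 .312 0 1;0 0 0 0 0 0 1;0 0 0 0 0 0 1;0 0 0 0 0 0 1'
```

```text
time_s: 30.98
tool_pos: [0.7107, 0.0845, 0.106]
eef_rot: [[0.129, 0.992, -0.002], [0.992, -0.129, -0.001], [-0.001, -0.002, -1.0]]
ft_force: [-0.6, 0.1, -0.7]
width: 0.174
finger_force: 0.0
```

```bash
python3 -m creep '0 0 0 .1 .05 -.7 1;0 0 0 0 0 -.7 1;0 0 0 0 0 -.5 1;0 0 0 0 0 -.3 1;0 0 0 0 0 0 1'; python3 -m creep '0 0 0 -.25 .03 0 1;0 0 0 -.25 .03 0 1;0 0 0 -.29 .06 0 1;0 0 0 -.29 .06 0 1;0 0 0 -.4 .01 0 1;0 0 0 -.4 .01 0 1;0 0 0 -.4 -.07 0 1;0 0 0 -.4 -.07 0 1;0 0 0 -.4 -.15 0 1;0 0 0 -.4 -.15 0 1'
```

```text
time_s: 31.4
tool_pos: [0.7128, 0.0862, 0.0154]
eef_rot: [[0.128, 0.992, -0.006], [0.992, -0.128, -0.002], [-0.002, -0.006, -1.0]]
ft_force: [-0.9, 0.0, -0.3]
width: 0.007
finger_force: 0.0
time_s: 32.23
tool_pos: [0.5774, 0.0768, 0.0207]
eef_rot: [[0.129, 0.992, 0.004], [0.992, -0.129, -0.001], [-0.0, 0.004, -1.0]]
ft_force: [1.9, -0.4, -0.2]
width: 0.004
finger_force: 0.5
```

```bash
python3 -m creep '0 0 0 -.36 -.23 0 1;0 0 0 -.36 -.23 0 1;0 0 0 -.3 -.31 0 1;0 0 0 -.3 -.31 0 1;0 0 0 -.23 -.37 0 1;0 0 0 -.23 -.37 0 1;0 0 0 0 0 0 1'
```

```text
time_s: 32.82
tool_pos: [0.5048, 0.0001, 0.0198]
eef_rot: [[0.133, 0.991, 0.0], [0.991, -0.133, -0.004], [-0.004, 0.001, -1.0]]
ft_force: [0.6, -0.7, 0.0]
width: 0.005
finger_force: 0.0
```

```bash
python3 -m creep '0 0 0 -.09 -.2 0 1;0 0 0 -.09 -.2 0 1;0 0 0 -.06 -.2 0 1;0 0 0 -.04 -.15 0 1;0 0 0 0 0 0 1'; python3 -m creep '0 0 0 -.01 -.07 0 1;0 0 0 0 -.05 0 1;0 0 0 0 0 0 1';python3 -m creep '0 0 0 0 -.05 0 1;0 0 0 0 -.05 0 1;0 0 0 0 0 0 1'
```

```text
time_s: 33.23
tool_pos: [0.4942, -0.0285, 0.0186]
eef_rot: [[0.132, 0.991, -0.0], [0.991, -0.132, -0.001], [-0.001, -0.0, -1.0]]
ft_force: [0.0, 0.1, -0.4]
width: 0.009
finger_force: 0.0
time_s: 33.48
tool_pos: [0.4939, -0.0314, 0.0185]
eef_rot: [[0.131, 0.991, -0.0], [0.991, -0.131, 0.001], [0.001, -0.001, -1.0]]
ft_force: [-0.2, 0.3, 0.2]
width: 0.004
finger_force: 0.4
time_s: 33.73
tool_pos: [0.4939, -0.0315, 0.0186]
eef_rot: [[0.129, 0.992, -0.0], [0.992, -0.129, 0.005], [0.005, -0.001, -1.0]]
ft_force: [-0.2, 8.2, 0.6]
width: 0.006
finger_force: 4.1
```

```bash
python3 -m creep '0 0 0 .02 .2 0 1;0 0 0 .07 .5 0 1;0 0 0 .07 .5 .5 1;0 0 0 0 .5 .9 1;0 0 0 0 .7 .7 1;0 0 0 0 .9 .3 1;0 0 0 0 .9 0 1;0 0 0 0 .9 0 1;0 0 0 0 .9 0 1;0 0 0 0 0 0 1;0 0 0 0 0 0 1;0 0 0 0 0 0 1'; python3 - <<'E'
from plant import viewer
from h import *
q=np.load("jig.npy");c,n=np.cos(q[2]),np.sin(q[2])
def J(P): 
    P=np.array(P)/1000.; return np.c_[q[0]+c*P[:,0]-n*P[:,1],q[1]+n*P[:,0]+c*P[:,1],P[:,2]]
for nm in ("top","side"):
    s=viewer.snapshot(nm)
    for y in (90,-70):
        X=list(range(-115,-55,4)); uv=proj(s,J([[x,y,63] for x in X]))
        print(nm,y,[(x,int(cv2.getRectSubPix(s["frame"],(1,1),(float(u),float(v)))[0,0].sum())) for x,(u,v) in zip(X,uv)])
    if nm=="top":
        f=s["frame"]; tr=pickle.load(open("t7.pkl","rb"))["frame"]
        print("tray diff",cv2.absdiff(f,tr)[190:300,415:490].mean()); u=proj(s,J([[-70,0,12]]))[0];print(u)
        f0=pickle.load(open("top0.pkl","rb"))["frame"]
        for k,b in dict(shard=(140,180,190,225),punch=(140,200,155,168),hook1=(205,225,250,295),hook2=(105,120,215,260),hook0=(118,138,140,182),hook3=(370,392,272,315),tin=(330,366,122,158),mal=(372,480,130,182)).items(): print(k,cv2.absdiff(f,f0)[b[2]:b[3],b[0]:b[1]].mean().round(1))
E
```

```text
time_s: 34.73
tool_pos: [0.5005, 0.2038, 0.1144]
eef_rot: [[0.13, 0.992, -0.0], [0.992, -0.13, -0.001], [-0.001, 0.0, -1.0]]
ft_force: [-0.5, -0.0, 0.0]
width: 0.005
finger_force: 0.0
top 90 [(-115, 323), (-111, 337), (-107, 348), (-103, 337), (-99, 314), (-95, 232), (-91, 195), (-87, 189), (-83, 161), (-79, 152), (-75, 193), (-71, 221), (-67, 223), (-63, 225), (-59, 220)]
top -70 [(-115, 297), (-111, 352), (-107, 353), (-103, 353), (-99, 330), (-95, 246), (-91, 194), (-87, 193), (-83, 191), (-79, 183), (-75, 151), (-71, 153), (-67, 147), (-63, 150), (-59, 181)]
tray diff 28.127151515151514
[313.47035893 227.25400866]
shard 20.0
punch 10.2
hook1 31.7
hook2 9.8
hook0 9.6
hook3 9.8
tin 10.0
mal 10.2
side 90 [(-115, 102), (-111, 93), (-107, 97), (-103, 103), (-99, 102), (-95, 102), (-91, 95), (-87, 99), (-83, 95), (-79, 94), (-75, 98), (-71, 88), (-67, 97), (-63, 99), (-59, 117)]
side -70 [(-115, 162), (-111, 171), (-107, 174), (-103, 189), (-99, 202), (-95, 205), (-91, 197), (-87, 197), (-83, 210), (-79, 210), (-75, 198), (-71, 193), (-67, 199), (-63, 221), (-59, 252)]
```

```bash
python3 -c "
from plant import job_done
print(job_done())"
```

```text
the job is handed in; nothing more can be done
None
```

The job is handed in, with no verdict returned: the slate was home against the back stop before the gate was swung shut, and the hammer head is in the tray. The last image checks showed the gate shut and the punch, tin, mallet and three hooks unmoved; the shard and one hook gave no clear reading, probably because the arm was over them.

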